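Set the valves of a filtration manifold for the next run

ROBOT

A 6-joint arm with a two-finger parallel gripper is mounted at the origin on the work surface. World frame = base frame: x ahead of the robot, y to its left, z up, the work surface at z = 0. Lengths are in m, angles in rad, forces in N, time in s.
With the tool pointing down it reaches from about 0.35 to 0.875 m from the base axis. Payload 15.5 kg.
Tool frame: the origin (TCP) lies midway between the tips of the shut fingers; the grasp point (between the pads) lies 19 mm behind it; z points along the fingers, y is the direction in which the jaws open and shut (so a half turn about z gives the same grasp; the last joint's range is limited). The gripper opens to 85 mm and grips with 20 to 120 N. Pads are 22 mm wide; open, the fingers measure 114 mm over their backs; the gripper's body (76 mm by 85 mm) begins 54 mm behind the grasp point. The pads swing forward as they close: fully open they stand 13 mm farther back than shut.
Start: joints at [1.185, 0.494, 1.345, -0, 1.302, -0.096], TCP at [0.179, 0.599, 0.231] pointing down, gripper open.
Joint ranges: [-2.91, 2.91], [-0.82, 2.16], [0.22, 2.67], [-1.22, 4.37], [0.12, 2.79], [-3.08, 3.08]. Speed limits (rad/s): [1.89, 1.89, 2.57, 3.01, 3.01, 3.01].

INTERFACE

Orientations are given as [roll, pitch, yaw] about the fixed x, y, z axes, in that order (R = Rz(yaw) Ry(pitch) Rx(roll)).
In Python, from cell import bot, camera, models gives the robot as it stands. The module is installed in compiled form; this text tells all that it offers.
- The arm moves only by the shell command python3 -m handwheel 'ROWS'. ROWS is JSON, a list of rows, each a list of 7 numbers: the closure, from 0 (fully open) to 1 (shut), then the shift along the tool's x, y, z in cm, then the turn, a rotation vector about the tool's x, y, z in degrees. In form: [[gripper, x, y, z, wx, wy, wz], ...]. A call has 1 to 12 rows; each row shifts and turns the commanded pose from where the row before left it, along the tool's axes as they then stand; what a row does not reach is not made up. A row lasts 1/10 s, in which the tool goes at most 50 mm and 8.59 degrees, less where a joint would pass 70% of its speed; a pose out of reach is approached as far as the arm can. A call with a gripper value outside its range is refused whole. The fingers move at their own pace and stop on an object; the grip force is fixed at half the most. Time passes only in rows, so rows that do not move let the fingers close. It gives the time, the measured TCP pose, the force and the opening at its end, in the units of the state.
- bot.observe(): the state, without advancing time (a new reading comes with each control period).
- camera(name): name is "scene" or "top" or "wrist"; returns a dict with "image" (420x560x3 uint8, red, green, blue), "intrinsics" (3x3 intrinsics, pixels), "world_to_cam" (4x4, takes a point from world to camera coordinates). Camera axes: x right, y up, looking along -z (the intrinsics and any distortion apply to the point x, -y, -z); pixel columns grow to the right and rows downward; lengths in m; the calibration is good to about 2 mm. A picture is of the moment at which its call begins. There is no depth.
- bot.finish_job(): hands the job in, once; it reports no verdict.
Trained networks look in the newest picture that a camera, given by its name, has taken for a name from the list of things; names that differ only in an ending like _2 or _b are one class to them, and where a whole thing is asked for, a point or a joint stands for the part that bears it (a point fixed in the world has none). Each returns a list of dicts, best first, with "confidence" (0 to 1); they miss things now and then, are a little off and sometimes report something else, mostly with a low value. They report only what shows in the picture. A call takes as long as a camera call.
- models.masks_of(camera, label): "mask" (420x560 bool, what is visible of it) and "point" ([column, row] in pixels, amid what is visible of it).
The state is a dict: "time_s": time; "joint_positions": joint angles; "qd": joint speeds; "tau": joint torques, N m; "ee_pos": TCP position; "tcp_rot": TCP orientation; "ft_force": force on the tool from outside, world axes, zero at the start; "torque": the same for the moment, N m; "finger_gap": finger opening in m.
Only numpy, scipy, OpenCV 4.12 (cv2) and the standard library are available. Lean on these libraries where they do the work, as an engineer would, in place of code of your own. Each camera call takes 0.05 s, during which the arm holds its last target. There are 200 camera calls.

TASK

Get the three-place filtration manifold ready for the next run: with a fingertip, push the valve lever of each place that carries a funnel round to fully open (in line with its branch pipe), and push the lever of the place under the low dust cap round to fully shut (crosswise to its pipe). Use only the fingers on the manifold. Leave the funnels and the cap standing on their heads without lifting or knocking them, and leave the other things on the bench where they are.

Things in the scene. Friction and masses are not known exactly. Their poses are not given: they have to be found in the camera images.
- manifold: Steel filtration manifold fixed to the bench. Origin: bench surface under the middle valve stem. y: along the row (places at +140, 0, -140 mm); x: towards the filter heads; z up. Base plate x -100..185, y +-230 mm. Vacuum header tube, 32 mm thick, along y at x = -60, top 71 mm high (clamps 73). From it a level branch pipe per place runs in +x through its valve (x = 0) to its head (x = 140).
- valve_left (a joint): Lever angle (rad) of the left place's ball valve about its upright stem; a stop at each end. 0 = fully shut: lever crosswise to its branch pipe, pointing to manifold +y. 1.571 = fully open: in line with the pipe, pointing to manifold -x. Opens counter-clockwise seen from above. Starts at 0.3 to 1.27. Stiff (0.28 N m, about 4.5 N at the grip), no spring: stays where left.
- valve_middle (a joint): Lever angle (rad) of the middle place's ball valve about its upright stem; a stop at each end. 0 = fully shut: lever crosswise to its branch pipe, pointing to manifold +y. 1.571 = fully open: in line with the pipe, pointing to manifold -x. Opens counter-clockwise seen from above. Starts at 0.3 to 1.27. Stiff (0.28 N m, about 4.5 N at the grip), no spring: stays where left.
- valve_right (a joint): Lever angle (rad) of the right place's ball valve about its upright stem; a stop at each end. 0 = fully shut: lever crosswise to its branch pipe, pointing to manifold +y. 1.571 = fully open: in line with the pipe, pointing to manifold -x. Opens counter-clockwise seen from above. Starts at 0.3 to 1.27. Stiff (0.28 N m, about 4.5 N at the grip), no spring: stays where left.
- stem_left (a point): Turning axis of the left valve lever at the lever's mid height, 101 mm above the bench (manifold x = 0, y = 140 mm); its axes are the manifold's. The hub is 20 mm in diameter, its nut's top 111 mm above the bench.
- stem_middle (a point): Turning axis of the middle valve lever at the lever's mid height, 101 mm above the bench (manifold x = 0, y = 0 mm); its axes are the manifold's. The hub is 20 mm in diameter, its nut's top 111 mm above the bench.
- stem_right (a point): Turning axis of the right valve lever at the lever's mid height, 101 mm above the bench (manifold x = 0, y = -140 mm); its axes are the manifold's. The hub is 20 mm in diameter, its nut's top 111 mm above the bench.
- grip_left (a point): Point in the left lever's black plastic grip, 62 mm from the stem axis, 101 mm above the bench; turns with the lever, its y axis pointing outwards along it. The lever ends 85 mm from the stem axis; the grip covers 28 to 85 mm, is 16 mm wide and lies 94 to 108 mm above the bench. Beside and under its path all is free above 75 mm.
- grip_middle (a point): Point in the middle lever's black plastic grip, 62 mm from the stem axis, 101 mm above the bench; turns with the lever, its y axis pointing outwards along it. The lever ends 85 mm from the stem axis; the grip covers 28 to 85 mm, is 16 mm wide and lies 94 to 108 mm above the bench. Beside and under its path all is free above 75 mm.
- grip_right (a point): Point in the right lever's black plastic grip, 62 mm from the stem axis, 101 mm above the bench; turns with the lever, its y axis pointing outwards along it. The lever ends 85 mm from the stem axis; the grip covers 28 to 85 mm, is 16 mm wide and lies 94 to 108 mm above the bench. Beside and under its path all is free above 75 mm.
- head_left (a point): Centre of the left place's filter head seat, 92 mm above the bench, at manifold x = +140 mm, y = 140 mm; round head 65 mm in diameter with a 5 mm high rim (inner diameter 59 mm). A funnel or the cap stands here.
- head_middle (a point): Centre of the middle place's filter head seat, 92 mm above the bench, at manifold x = +140 mm, y = 0 mm; round head 65 mm in diameter with a 5 mm high rim (inner diameter 59 mm). A funnel or the cap stands here.
- head_right (a point): Centre of the right place's filter head seat, 92 mm above the bench, at manifold x = +140 mm, y = -140 mm; round head 65 mm in diameter with a 5 mm high rim (inner diameter 59 mm). A funnel or the cap stands here.
- funnel_a: Loose stainless filter funnel, an open cup 100 mm high, 68 mm in diameter above and 56 mm at the foot, 300 g, standing upright on one of the three heads (top 192 mm above the bench). Origin at the centre of its underside, z up. The two funnels are alike.
- funnel_b: Loose stainless filter funnel, an open cup 100 mm high, 68 mm in diameter above and 56 mm at the foot, 300 g, standing upright on one of the three heads (top 192 mm above the bench). Origin at the centre of its underside, z up. The two funnels are alike.
- cap: Loose low stainless dust cap, 56 mm in diameter, 34 mm high with a small knob on top, 150 g, on the one head that carries no funnel (top 126 mm above the bench). Origin at the centre of its underside, z up. Which place it covers differs from run to run.
- petri: Bystander: two stacked clear plastic culture dishes as one piece, 90 mm in diameter, 32 mm high, on the bench in front of the manifold. Origin at the centre of the underside.
- wash: Bystander: white plastic bottle, 62 mm in diameter, 165 mm high, on the bench to the right of the manifold. Origin at the centre of the underside.
- rack: Bystander: white plastic tube rack, 220 x 75 mm (long side along its x axis), 54 mm high, some capped tubes in it up to 94 mm, on the bench to the left of the manifold. Origin at the centre of the underside.

How it is judged:
At the end, for the whole second after the job is handed in: Funnel places: lever within 0.12 rad (7 degrees) of the open stop; capped place: lever within 0.12 rad of the shut stop; all at rest. Funnels and cap upright on their heads, within 6 mm of centre, moved under 8 mm. Dishes, bottle, rack moved under 20 mm (((horizontal distance between cap and head_left below 0.02 m and value of joint valve_left below 0.12 rad) or (not (horizontal distance between cap and head_left below 0.02 m) and value of joint valve_left above 1.45 rad)) and ((horizontal distance between cap and head_middle below 0.02 m and value of joint valve_middle below 0.12 rad) or (not (horizontal distance between cap and head_middle below 0.02 m) and value of joint valve_middle above 1.45 rad)) and ((horizontal distance between cap and head_right below 0.02 m and value of joint valve_right below 0.12 rad) or (not (horizontal distance between cap and head_right below 0.02 m) and value of joint valve_right above 1.45 rad)) and (horizontal distance between funnel_a and head_left below 0.006 m or horizontal distance between funnel_a and head_middle below 0.006 m or horizontal distance between funnel_a and head_right below 0.006 m) and (horizontal distance between funnel_b and head_left below 0.006 m or horizontal distance between funnel_b and head_middle below 0.006 m or horizontal distance between funnel_b and head_right below 0.006 m) and (horizontal distance between cap and head_left below 0.006 m or horizontal distance between cap and head_middle below 0.006 m or horizontal distance between cap and head_right below 0.006 m) and angle between each of funnel_a, funnel_b, cap's own z axis and vertical below 0.08 rad and distance of each of funnel_a, funnel_b, cap from where it was at the start of the episode below 0.008 m and distance of each of petri, wash, rack from where it was at the start of the episode below 0.02 m and velocity of joint valve_left between -0.02 and 0.02 rad/s and velocity of joint valve_middle between -0.02 and 0.02 rad/s and velocity of joint valve_right between -0.02 and 0.02 rad/s); the robot touches nothing.
It fails at once if the arm or the gripper's body, not the fingers, pushes on the manifold or a lever with over 5 N (contact force between the arm and manifold above 5 N).
It fails at once if a funnel or the cap is lifted, carried off or knocked (moved more than 15 mm or tipped by more than 0.25 rad) (distance of any of funnel_a, funnel_b, cap from where it was at the start of the episode above 0.015 m or angle between any of funnel_a, funnel_b, cap's own z axis and vertical above 0.25 rad).
It fails at once if a bystander (dishes, bottle or rack) is moved more than 25 mm, lifted or knocked over (distance of any of petri, wash, rack from where it was at the start of the episode above 0.025 m or angle between any of petri, wash, rack's own z axis and vertical above 0.3 rad).
It also fails if it takes over 58 s, if anything falls off the work surface, if the arm or the gripper's body presses on something with over 40 N, if the wrist force passes 120 N, or if a joint passes its speed limit or range.

## Working session

There is one attempt and no reset: what is moved stays moved. The work goes in short steps, Python scripts to look and compute and a shell command to move; the robot and the scene stay as the last step left them, time stands still between calls to the robot, and variables do not carry over. Pictures are saved under pics/ and viewed, about 8 in all and at most 12, crops included, and the job is handed in when it is done.

```bash
mkdir -p pics
python3 - <<'E'
from cell import bot,camera,models
import cv2,numpy as np
s=bot.observe();print({k:np.round(v,3) for k,v in s.items()})
for n in("top","scene"):
    c=camera(n);cv2.imwrite(f"pics/{n}0.png",c["image"][:,:,::-1]);print(n,c["intrinsics"],c["world_to_cam"])
    for l in("manifold","valve_left","head_left","funnel_a","cap","petri","wash","rack","grip_left","stem_left"):
        print(l,[(round(d["confidence"],2),np.round(d["point"]),int(d["mask"].sum())) for d in models.masks_of(n,l)])
E
```

```text
{'time_s': np.float64(0.0), 'joint_positions': array([ 1.186,  0.494,  1.346, -0.   ,  1.302, -0.096]), 'qd': array([ 0.   ,  0.001, -0.001,  0.001, -0.001,  0.   ]), 'tau': array([-1.0000e-03, -8.8214e+01, -3.8389e+01, -0.0000e+00,  1.0000e-02,
        0.0000e+00]), 'ee_pos': array([0.178, 0.599, 0.231]), 'tcp_rot': array([-3.14 , -0.   ,  2.852]), 'ft_force': array([ 0.844,  0.606, -0.385]), 'torque': array([-0.022, -0.022,  0.013]), 'finger_gap': np.float64(0.085)}
top [[453.99015727   0.         273.05145575]
 [  0.         453.99015727 217.40131926]
 [  0.           0.           1.        ]] [[ 0.01510893 -0.9998629  -0.00677558  0.03942655]
 [ 0.97638421  0.01329291  0.21563204 -0.58623954]
 [-0.21551241 -0.00987354  0.97645118 -1.043076  ]
 [ 0.          0.          0.          1.        ]]
manifold [(0.73, array([293., 215.]), 17923)]
valve_left [(0.85, array([241., 246.]), 240)]
head_left [(0.76, array([292., 218.]), 18278)]
funnel_a [(0.75, array([289., 156.]), 983), (0.71, array([224., 167.]), 951)]
cap [(0.81, array([342., 149.]), 441)]
petri [(0.92, array([344., 281.]), 
[... 534 characters left out ...]
82468119  0.24693462]
 [ 0.81417223 -0.13171013  0.56548741 -1.78695704]
 [ 0.          0.          0.          1.        ]]
manifold [(0.65, array([259., 253.]), 13113)]
valve_left [(0.52, array([314., 187.]), 117)]
head_left [(0.69, array([262., 250.]), 12890)]
funnel_a [(0.97, array([347., 207.]), 1251), (0.63, array([284., 222.]), 1407)]
cap [(0.96, array([231., 258.]), 384)]
petri [(0.79, array([222., 203.]), 436), (0.19, array([285., 221.]), 1358)]
wash [(0.74, array([136., 237.]), 1371)]
rack [(0.72, array([222., 202.]), 468), (0.58, array([392., 205.]), 2533)]
grip_left [(0.7, array([318., 188.]), 168)]
stem_left [(0.93, array([259., 252.]), 13147), (0.33, array([284., 221.]), 1363)]
```

Run:
```python
import cv2
i=cv2.imread("pics/top0.png")[110:310,180:400];cv2.imwrite("pics/top0c.png",cv2.resize(i,None,fx=3,fy=3,interpolation=cv2.INTER_CUBIC)[:600])
```

```text
(no output)
```

View pics/top0c.png

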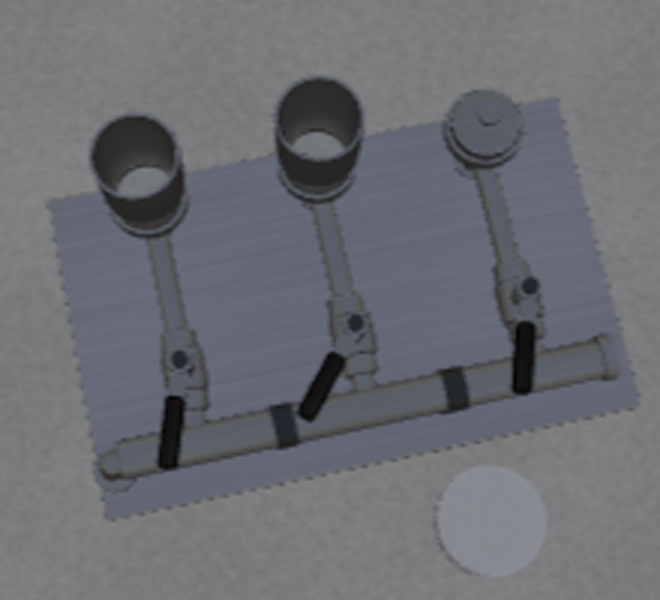

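The top view shows the cap on the right place (crop 484,125) and funnels on the left and middle. The nuts are at crop (179,358), (355,323) and (530,286). The lever tips are at (169,467), (307,415) and (523,390).

```bash
cat > h.py <<'E'
import numpy as np
from scipy.optimize import least_squares
K=np.array([[453.99015727,0,273.05145575],[0,453.99015727,217.40131926],[0,0,1]])
T=np.array([[0.01510893,-0.9998629,-0.00677558,0.03942655],[0.97638421,0.01329291,0.21563204,-0.58623954],[-0.21551241,-0.00987354,0.97645118,-1.043076],[0,0,0,1]])
def proj(p,K=K,T=T):
    q=T[:3,:3]@np.asarray(p)+T[:3,3];return np.array([K[0,2]+K[0,0]*q[0]/-q[2],K[1,2]+K[1,1]*q[1]/q[2]])
def back(u,z,K=K,T=T):
    d=T[:3,:3].T@np.array([(u[0]-K[0,2])/K[0,0],-(u[1]-K[1,2])/K[1,1],-1]);o=-T[:3,:3].T@T[:3,3]
    return o+d*(z-o[2])/d[2]
E
python3 - <<'E'
from h import *
f=lambda c:np.array([180+c[0]/3,110+c[1]/3])
N=[back(f(c),.111) for c in((179,358),(355,323),(530,286))]
for n in N:print("nut",n)
d=N[0]-N[2];th=np.arctan2(d[1],d[0])-np.pi/2;print("len",np.linalg.norm(d),"yaw",th)
for n,c in zip(N,((169,467),(307,415),(523,390))):
    e=back(f(c),.103);v=e-n;print("tip",e,np.hypot(*v[:2]),"angle",np.arctan2(v[1],v[0])-np.pi/2-th)
for c in((484,120),(48,203),(558,98),(637,405),(108,518)):print(back(f(c),.126 if c[0]==484 else .005))
R=np.array([[np.cos(th),-np.sin(th)],[np.sin(th),np.cos(th)]])
m=np.mean(N,axis=0)[:2];print("m",m)
for y in(.14,0,-.14):print("head",m+R@[.14,y], f"open grip", m+R@[-.062,y],"shut grip",m+R@[0,y+.062])
for u,z in(((344,281),.032),((431,215),.08),((157,242),.06)):print(back(u,z))
E
```

```text
nut [0.54585115 0.12441343 0.111     ]
nut [ 0.57542885 -0.01158381  0.111     ]
nut [ 0.60688967 -0.14814587  0.111     ]
len 0.2793103521816002 yaw 0.22031083789422712
tip [0.46228779 0.13012121 0.103     ] 0.08375806541378919 angle 1.2822866805086683
tip [0.5039678  0.02485135 0.103     ] 0.08021348527536318 angle 0.8789806383156107
tip [ 0.52585002 -0.14212891  0.103     ] 0.08126270934310328 angle 1.276374367815796
[ 0.73803656 -0.11242539  0.126     ]
[0.70274183 0.25237478 0.005     ]
[ 0.80598285 -0.19617936  0.005     ]
[ 0.53117329 -0.2548091   0.005     ]
[0.42997429 0.18825981 0.005     ]
m [ 0.57605656 -0.01177208]
head [0.68207808 0.15543867] open grip [0.48496051 0.11129501] shut grip [0.5319129  0.18534549]
head [0.7126727  0.01882253] open grip [ 0.51555512 -0.02532113] shut grip [0.56250751 0.04872935]
head [ 0.74326731 -0.11779361] open grip [ 0.54614974 -0.16193727] shut grip [ 0.59310213 -0.08788679]
[ 0.43658497 -0.1268461   0.032     ]
[ 0.59316325 -0.33125688  0.08      ]
[0.52164859 0.32817317 0.06      ]
```

The measurements agree: nut spacing is 279 mm against 280, and manifold yaw is 0.220. The lever angles are about 1.28, 0.88 and 1.28. I'm setting out with shut fingers and the tool aligned to the manifold.

```bash
cat > w.py <<'E'
# where: TCP in manifold frame (mm), tool yaw error; args: goal x y z (mm, manifold) -> tool shift cm
import sys
from h import *
from cell import bot
from scipy.spatial.transform import Rotation as Ro
th=.2203;m=np.array([.576,-.0118,0]);s=bot.observe()
Rm=Ro.from_euler('z',th);p=Rm.inv().apply(s["ee_pos"]-m)*1e3
R=Ro.from_euler('xyz',s["tcp_rot"])
print("t",round(s["time_s"],2),"man mm",p.round(1),"rpy",np.round(s["tcp_rot"],3),"F man",Rm.inv().apply(s["ft_force"]).round(1),"gap",round(s["finger_gap"],4),"q",np.round(s["joint_positions"],2))
if len(sys.argv)>3:
    g=np.array(list(map(float,sys.argv[1:4])));print("shift cm",R.inv().apply(Rm.apply(g-p)).round(2)/10)
E
python3 -m handwheel '[[1,0,0,0,0,0,-7.3],[1,0,0,0,0,0,-7.3],[1,0,0,0,0,0,-7.3],[1,0,0,0,0,0,-7.3],[1,-1.4,-3.3,0,0,0,0],[1,-1.4,-3.3,0,0,0,0],[1,-1.4,-3.3,0,0,0,0],[1,-1.4,-3.3,0,0,0,0],[1,-1.4,-3.3,0,0,0,0],[1,-1.4,-3.3,0,0,0,0],[1,-1.4,-3.3,0,0,0,0],[1,-1.4,-3.3,0,0,0,0]]'; python3 w.py -50 196 231
```

```text
time_s: 2.3
ee_pos: [0.3462, 0.3645, 0.2314]
tcp_rot: [3.141, 0.0, -2.922]
ft_force: [0.2, 0.7, -0.2]
finger_gap: 0.0001
t 2.3 man mm [-142.   417.5  231.4] rpy [ 3.141  0.    -2.922] F man [ 0.4  0.7 -0.2] gap 0.0001 q [ 0.69  0.32  1.64 -0.    1.18 -1.1 ]
shift cm [ -9.211 -22.144   0.043]
```

```bash
python3 -m handwheel '[[1,-1.3,-3.1,0,0,0,0],[1,-1.3,-3.1,0,0,0,0],[1,-1.3,-3.1,0,0,0,0],[1,-1.3,-3.1,0,0,0,0],[1,-1.3,-3.1,0,0,0,0],[1,-1.3,-3.1,0,0,0,0],[1,-1.4,-3.1,0,0,0,0],[1,0,0,0,0,0,0],[1,0,0,0,0,0,0]]'; python3 w.py -50 196 86
python3 - <<'E'
from cell import camera
import cv2
cv2.imwrite("pics/wr1.png",camera("wrist")["image"][:,:,::-1])
E
```

```text
time_s: 3.2
ee_pos: [0.4827, 0.1735, 0.2312]
tcp_rot: [3.141, -0.0, -2.923]
ft_force: [-0.6, -0.2, 0.8]
finger_gap: 0.0003
t 3.2 man mm [-50.5 201.2 231.2] rpy [ 3.141 -0.    -2.923] F man [-0.6 -0.1  0.8] gap 0.0003 q [ 0.23  0.34  1.62  0.    1.19 -1.56]
shift cm [-0.054 -0.526 14.522]
```

View pics/wr1.png

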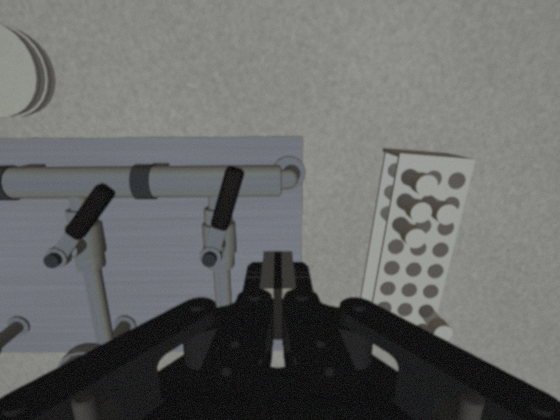

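The wrist view shows the shut fingertips (278,260) clear of the left lever (228,198) and the rack (425,240). Descending.

```bash
python3 -m handwheel '[[1,0.4,0,3.6,0,0,0],[1,0.4,0,3.6,0,0,0],[1,0.2,0,3.6,0,0,0],[1,0,0,3.7,0,0,0],[1,0,0,0,0,0,0],[1,0,0,0,0,0,0]]'; python3 w.py -60 163 86
```

```text
time_s: 3.85
ee_pos: [0.4724, 0.1724, 0.0868]
tcp_rot: [3.142, -0.001, -2.921]
ft_force: [1.0, 0.1, 0.2]
finger_gap: 0.0002
t 3.85 man mm [-60.8 202.4  86.8] rpy [ 3.142e+00 -1.000e-03 -2.921e+00] F man [ 1.  -0.1  0.2] gap 0.0002 q [ 0.23  0.53  1.8   0.    0.81 -1.56]
shift cm [-0.078 -3.941  0.083]
```

```bash
python3 -m handwheel '[[1,0,-0.8,0,0,0,0],[1,0,-0.8,0,0,0,0],[1,0,-0.5,0,0,0,0],[1,0,-0.5,0,0,0,0],[1,0,-0.4,0,0,0,0],[1,0,-0.4,0,0,0,0],[1,0,-0.2,0,0,0,0],[1,0,-0.1,0,0,0,0]]'; python3 w.py
```

```text
time_s: 4.65
ee_pos: [0.4804, 0.1352, 0.0867]
tcp_rot: [3.141, -0.001, -2.923]
ft_force: [-4.2, 4.0, 0.6]
finger_gap: -0.0002
t 4.65 man mm [-61.2 164.4  86.7] rpy [ 3.141e+00 -1.000e-03 -2.923e+00] F man [-3.2  4.8  0.6] gap -0.0002 q [ 0.15  0.53  1.81  0.    0.81 -1.64]
```

```bash
python3 -m handwheel '[[1,0,-0.2,0,0,0,0],[1,0,-0.1,0,0,0,0]]'; python3 -m handwheel '[[1,0,-0.2,0,0,0,0],[1,0,-0.1,0,0,0,0]]'; python3 w.py
python3 - <<'E'
from cell import camera
import cv2
cv2.imwrite("pics/wr2.png",camera("wrist")["image"][:,:,::-1])
E
```

```text
time_s: 4.85
ee_pos: [0.4809, 0.1324, 0.0867]
tcp_rot: [3.141, -0.001, -2.922]
ft_force: [-5.9, 3.3, 2.1]
finger_gap: 0.0
time_s: 5.05
ee_pos: [0.481, 0.131, 0.0866]
tcp_rot: [3.139, -0.001, -2.923]
ft_force: [-10.1, 31.4, 1.8]
finger_gap: 0.0
t 5.05 man mm [-61.5 160.1  86.6] rpy [ 3.139e+00 -1.000e-03 -2.923e+00] F man [-3.  32.9  1.8] gap 0.0 q [ 0.14  0.53  1.81  0.    0.81 -1.65]
```

View pics/wr2.png

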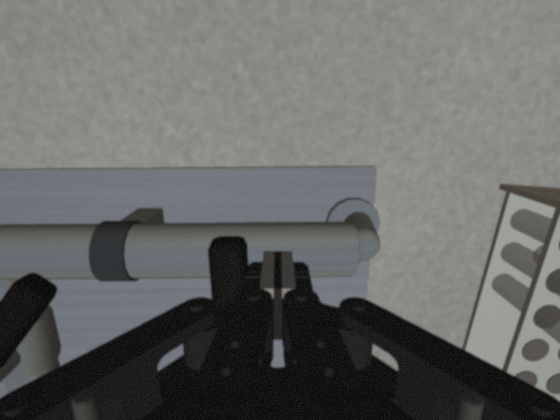

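Force jumped to 33 N and the lever (228,265) lies in line with the pipe, so the left valve is at its open stop. On to the middle one.

```bash
python3 -m handwheel '[[1,0,0.5,0,0,0,0],[1,0,1,0,0,0,0],[1,0,0,-2.4,0,0,0],[1,0,0,-2.4,0,0,0],[1,-0.4,-3,0,0,0,0],[1,-0.4,-3,0,0,0,0],[1,-0.5,-3,0,0,0,0],[1,-0.3,0,0,0,0,0],[1,0,0,0,0,0,0]]'; python3 w.py -45 85 87
```

```text
time_s: 6.0
ee_pos: [0.5147, 0.0598, 0.1345]
tcp_rot: [-3.141, 0.001, -2.923]
ft_force: [-0.7, -0.4, 0.7]
finger_gap: 0.0
t 6.0 man mm [-44.2  83.3 134.5] rpy [-3.141e+00  1.000e-03 -2.923e+00] F man [-0.8 -0.2  0.7] gap 0.0 q [ 0.    0.47  1.72 -0.    0.95 -1.79]
shift cm [0.085 0.172 4.753]
```

```bash
python3 -m handwheel '[[1,0,0,2.4,0,0,0],[1,0,0,2.4,0,0,0],[1,0,0,0,0,0,0],[1,0.1,-0.7,0,0,0,0],[1,0.2,-0.7,0,0,0,0],[1,0.3,-0.7,0,0,0,0],[1,0.3,-0.7,0,0,0,0],[1,0.3,-0.7,0,0,0,0],[1,0.2,-0.7,0,0,0,0],[1,0.2,-0.7,0,0,0,0],[1,0.1,-0.7,0,0,0,0],[1,0,-0.3,0,0,0,0]]'; python3 w.py -62 20 87
```

```text
time_s: 7.2
ee_pos: [0.5096, -0.0019, 0.0869]
tcp_rot: [3.141, -0.001, -2.923]
ft_force: [-4.8, 4.3, 0.4]
finger_gap: 0.0002
t 7.2 man mm [-62.6  24.2  86.9] rpy [ 3.141e+00 -1.000e-03 -2.923e+00] F man [-3.8  5.3  0.4] gap 0.0002 q [-0.12  0.54  1.78  0.    0.82 -1.91]
shift cm [-0.063 -0.42  -0.008]
```

```bash
python3 -m handwheel '[[1,0,-0.2,0,0,0,0],[1,0,-0.1,0,0,0,0]]'; python3 -m handwheel '[[1,0,-0.15,0,0,0,0],[1,0,-0.05,0,0,0,0]]';  python3 w.py
```

```text
time_s: 7.4
ee_pos: [0.5102, -0.0045, 0.0869]
tcp_rot: [3.141, -0.001, -2.923]
ft_force: [-5.5, 4.4, 0.3]
finger_gap: -0.0003
time_s: 7.6
ee_pos: [0.5103, -0.0055, 0.0869]
tcp_rot: [3.139, -0.001, -2.923]
ft_force: [-5.6, 18.0, 1.9]
finger_gap: 0.0004
t 7.6 man mm [-62.8  20.5  86.9] rpy [ 3.139e+00 -1.000e-03 -2.923e+00] F man [-1.5 18.7  1.9] gap 0.0004 q [-0.13  0.54  1.78  0.    0.83 -1.92]
```

```bash
python3 -m handwheel '[[1,0,0.5,0,0,0,0],[1,0,0.5,0,0,0,0],[1,0,0,-2.4,0,0,0],[1,0,0,-2.4,0,0,0],[1,0,-3.3,0,0,0,0],[1,0,-3.3,0,0,0,0],[1,0,-3.3,0,0,0,0],[1,0,-3.3,0,0,0,0],[1,0,-3.3,0,0,0,0],[1,0.2,-3.3,0,0,0,0],[1,0,0,0,0,0,0],[1,0,0,0,0,0,0]]'; python3 w.py -65 -170 87
python3 - <<'E'
from cell import camera
import cv2
cv2.imwrite("pics/wr3.png",camera("wrist")["image"][:,:,::-1])
E
```

```text
time_s: 8.8
ee_pos: [0.5505, -0.1906, 0.1346]
tcp_rot: [-3.141, 0.0, -2.923]
ft_force: [-0.4, 0.9, 0.6]
finger_gap: 0.0002
t 8.8 man mm [ -63.9 -168.9  134.6] rpy [-3.141  0.    -2.923] F man [-0.2  1.   0.6] gap 0.0002 q [-0.44  0.54  1.56 -0.    1.04 -2.22]
shift cm [ 0.107 -0.111  4.755]
```

View pics/wr3.png

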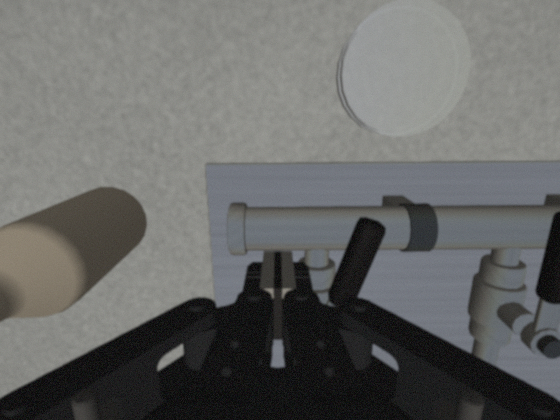

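The fingers (278,265) stand on the -y side of the right lever (358,262), with the bottle and dishes clear. Descending, then pushing along the arc.

```bash
python3 -m handwheel '[[1,0,0,2.4,0,0,0],[1,0,0,2.4,0,0,0],[1,0,0.7,0,0,0,0],[1,0,0.8,0,0,0,0],[1,0,0.8,0,0,0,0],[1,0,0.7,0,0,0,0],[1,0,0.7,0,0,0,0],[1,-0.1,0.7,0,0,0,0],[1,-0.3,0.7,0,0,0,0],[1,-0.3,0.7,0,0,0,0],[1,-0.4,0.7,0,0,0,0]]'; python3 w.py -39 -89 87
```

```text
time_s: 9.95
ee_pos: [0.5477, -0.124, 0.0873]
tcp_rot: [-3.14, 0.001, -2.921]
ft_force: [-0.5, -5.4, -0.8]
finger_gap: 0.0
t 9.95 man mm [ -52.1 -103.3   87.3] rpy [-3.140e+00  1.000e-03 -2.921e+00] F man [-1.6 -5.1 -0.8] gap 0.0 q [-0.33  0.59  1.66 -0.    0.9  -2.12]
shift cm [-1.313  1.427  0.033]
```

```bash
python3 -m handwheel '[[1,-0.4,0.5,0,0,0,0],[1,-0.5,0.5,0,0,0,0],[1,-0.5,0.4,0,0,0,0],[1,-0.6,0.3,0,0,0,0],[1,-0.6,0.3,0,0,0,0],[1,-0.2,0.1,0,0,0,0],[1,0,0,0,0,0,0]]'; python3 w.py -19 -80 87
```

```text
time_s: 10.65
ee_pos: [0.57, -0.0971, 0.0868]
tcp_rot: [-3.141, 0.001, -2.921]
ft_force: [-0.3, 0.2, 0.1]
finger_gap: -0.0
t 10.65 man mm [-24.5 -81.9  86.8] rpy [-3.141e+00  1.000e-03 -2.921e+00] F man [-0.2  0.3  0.1] gap -0.0 q [-0.27  0.6   1.61  0.    0.92 -2.06]
shift cm [-0.55   0.193 -0.021]
```

```bash
python3 -m handwheel '[[1,-0.2,0,0,0,0,0],[1,-0.2,0,0,0,0,0]]'; python3 w.py -19 -80 87
python3 - <<'E'
from cell import camera
import cv2
cv2.imwrite("pics/wr4.png",camera("wrist")["image"][:,:,::-1])
E
```

```text
time_s: 10.85
ee_pos: [0.573, -0.0962, 0.0864]
tcp_rot: [3.141, -0.001, -2.922]
ft_force: [-5.3, 1.8, 3.1]
finger_gap: 0.0
t 10.85 man mm [-21.4 -81.7  86.4] rpy [ 3.141e+00 -1.000e-03 -2.922e+00] F man [-4.8  2.9  3.1] gap 0.0 q [-0.27  0.61  1.6   0.    0.93 -2.06]
shift cm [-0.238  0.174 -0.065]
```

View pics/wr4.png

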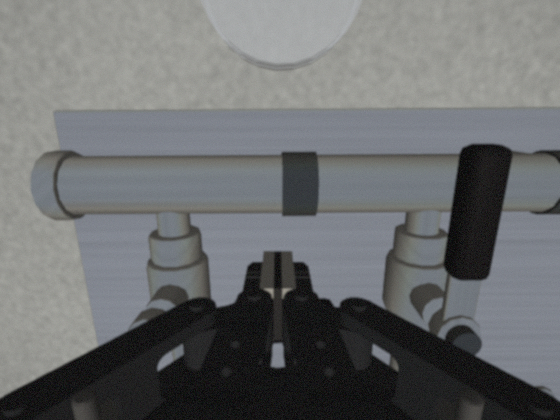

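In this view the right lever is hidden behind the fingers, and contact force is about 5 N. The middle lever (480,210) is in line. Pushing on to the stop.

```bash
python3 -m handwheel '[[1,-0.15,0,0,0,0,0],[1,-0.1,0,0,0,0,0]]';python3 -m handwheel '[[1,-0.15,0,0,0,0,0],[1,0,0,0,0,0,0]]'; python3 w.py -19 -80 87
```

```text
time_s: 11.1
ee_pos: [0.5753, -0.0956, 0.0862]
tcp_rot: [3.14, -0.001, -2.922]
ft_force: [-4.9, 2.1, 3.0]
finger_gap: 0.0002
time_s: 11.3
ee_pos: [0.5769, -0.0953, 0.0862]
tcp_rot: [3.14, -0.001, -2.922]
ft_force: [-4.3, 0.9, 0.6]
finger_gap: -0.0001
t 11.3 man mm [-17.3 -81.6  86.2] rpy [ 3.140e+00 -1.000e-03 -2.922e+00] F man [-4.   1.9  0.6] gap -0.0001 q [-0.27  0.61  1.59  0.    0.94 -2.06]
shift cm [ 0.166  0.164 -0.083]
```

```bash
for i in 1; do python3 -m handwheel '[[1,-0.15,0,0,0,0,0],[1,0,0,0,0,0,0]]'; python3 -m handwheel '[[1,-0.15,0,0,0,0,0],[1,0,0,0,0,0,0]]'; python3 w.py -19 -80 87; done
```

```text
time_s: 11.5
ee_pos: [0.5784, -0.0949, 0.0861]
tcp_rot: [3.14, -0.001, -2.922]
ft_force: [-4.3, 1.9, 0.9]
finger_gap: -0.0
time_s: 11.7
ee_pos: [0.5788, -0.0947, 0.086]
tcp_rot: [3.14, -0.003, -2.922]
ft_force: [-11.1, -0.3, 4.6]
finger_gap: 0.0001
t 11.7 man mm [-15.4 -81.5  86. ] rpy [ 3.140e+00 -3.000e-03 -2.922e+00] F man [-10.9   2.2   4.6] gap 0.0001 q [-0.26  0.62  1.59 -0.    0.94 -2.05]
shift cm [ 0.362  0.152 -0.095]
```

Force more than doubled, so this is the stop. One more nudge to confirm, then back off, raise and clear the view.

```bash
python3 -m handwheel '[[1,-0.1,0,0,0,0,0],[1,0,0,0,0,0,0]]'; python3 -m handwheel '[[1,0.8,0,0,0,0,0],[1,1.2,0,0,0,0,0],[1,0,0,-3.5,0,0,0],[1,0,0,-3.5,0,0,0],[1,0,0,-3.5,0,0,0],[1,0,0,-3.5,0,0,0],[1,3,0,0,0,0,0],[1,3,0,0,0,0,0],[1,3,0,0,0,0,0],[1,3,0,0,0,0,0],[1,0,0,0,0,0,0],[1,0,0,0,0,0,0]]'
python3 - <<'E'
from cell import camera
import cv2
cv2.imwrite("pics/top1.png",cv2.resize(camera("top")["image"][110:310,180:400,::-1],None,fx=3,fy=3,interpolation=cv2.INTER_CUBIC))
E
```

```text
time_s: 11.9
ee_pos: [0.5789, -0.0947, 0.086]
tcp_rot: [3.14, -0.005, -2.922]
ft_force: [-16.0, -3.1, 8.6]
finger_gap: 0.0001
time_s: 13.1
ee_pos: [0.4447, -0.1256, 0.2266]
tcp_rot: [-3.141, 0.001, -2.923]
ft_force: [1.2, -0.5, 0.5]
finger_gap: -0.0
```

View pics/top1.png

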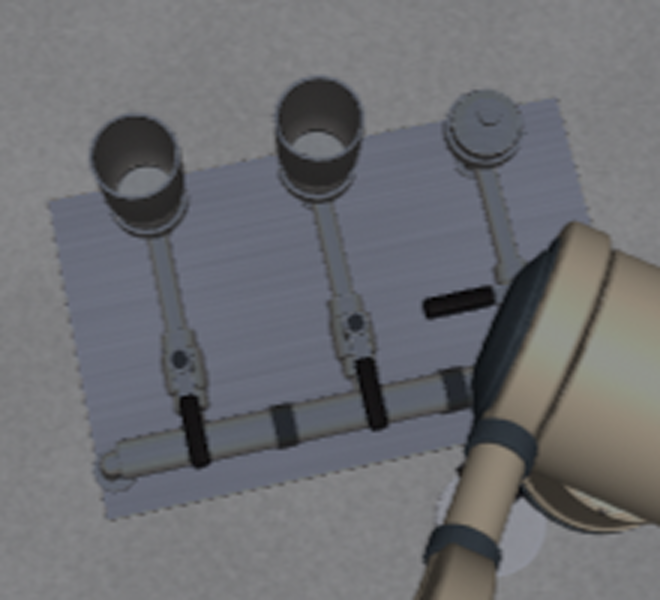

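Run:
```python
from h import *
from cell import bot
f=lambda c:np.array([180+c[0]/3,110+c[1]/3])
for n,c in zip(((179,358),(355,323),(530,286)),((202,465),(378,427),(426,308))):
    v=back(f(c),.103)-back(f(n),.111);print(np.hypot(*v[:2]),"angle",np.arctan2(v[1],v[0])%6.2832-np.pi/2-.2203)
bot.finish_job()
```

```text
0.08397242732960325 angle 1.5853537598287128
0.0820888849361053 angle 1.5757817809999404
0.08227305489763523 angle -0.013670802895705159
the job is handed in; nothing more can be done
```

I pushed the left and middle levers (funnel places) fully open and the right lever (capped place) fully shut, each with the shut fingertips, and handed the job in at about 13 s.

- **Lever angles:** the last top picture gives left 1.585, middle 1.576 and right -0.014 rad, so each is within about 0.015 rad of its stop. The push force also jumped at each stop, to about 33 N, 19 N and 18 N.
- **Funnels and cap:** by eye, they look unmoved in that picture compared with the first one.
- **Bystanders:** in the last picture the arm partly covered the dishes, and the rack and bottle were outside the crop. I therefore did not check their positions at the end. The fingers and arm stayed well clear of all three, and no unexpected force showed.
- **Robot:** at hand-in the gripper was clear of everything, at about 0.23 m height.

No check failed or disagreed with another.

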